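# Clip the sampling scoop to its tether eye

### The arm

A 6-joint arm with a two-finger parallel gripper is mounted at the origin on the work surface. World frame = base frame: x ahead of the robot, y to its left, z up, the work surface at z = 0. Lengths are in m, angles in rad, forces in N, time in s.
With the tool pointing down it reaches from about 0.375 to 0.975 m from the base axis. Payload 3.8 kg.
Tool frame: the origin (TCP) lies midway between the tips of the shut fingers; the grasp point (between the pads) lies 19 mm behind it; z points along the fingers, y is the direction in which the jaws open and shut (so a half turn about z gives the same grasp; the last joint's range is limited). The gripper opens to 85 mm and grips with 20 to 120 N. Pads are 22 mm wide; open, the fingers measure 114 mm over their backs; the gripper's body (76 mm by 85 mm) begins 54 mm behind the grasp point. The pads swing forward as they close: fully open they stand 13 mm farther back than shut.
Start: joints at [1.112, 0.264, 1.604, -0, 1.274, -0.037], TCP at [0.276, 0.616, 0.231] pointing down, gripper open.
Joint ranges: [-2.63, 2.63], [-0.94, 2.18], [0.31, 2.57], [-1.31, 4.45], [0, 2.66], [-2.55, 2.55]. Speed limits (rad/s): [2.57, 2.57, 3.14, 3.14, 3.14, 3.14].

### API

Orientations are given as a rotation vector (axis times angle).
In Python, from workcell import bot gives the robot as it stands.
- The arm moves only by the tool arm_command, never from a script. Its argument "targets" is text: rows parted by semicolons, each of 7 numbers parted by spaces: the shift along the tool's x, y, z in mm, then the turn, a rotation vector about the tool's x, y, z in degrees, then the opening, from 0 (shut) to 1 (fully open). A call has 1 to 10 rows; each row is the pose to reach, as a shift and turn from the pose commanded when the call began, along the tool's axes at that moment; what a row does not reach only later rows make up. A row lasts 1/12 s, in which the tool goes at most 41.7 mm and 7.16 degrees, less where a joint would pass 70% of its speed; a pose out of reach is approached as far as the arm can. A call with a gripper value outside its range is refused whole. The fingers move at their own pace and stop on an object; "newtons" is the grip in N (left out, the last holds). Time passes only in rows, so rows that repeat a pose let the fingers close. It gives the time, the measured TCP pose, the force and the opening at its end, in the units of the state.
- bot.read_state(): the state, without advancing time (a new reading comes with each control period).
- bot.read_camera(name): name is "scene" or "side" or "wrist"; returns (picture, depth): 420x560x3 uint8, blue, green, red; 420x560 float32, m along the optical axis (not along the pixel's ray), 0 where there is no reading.
- bot.camera_params(name): a dict with "fov_y" (degrees; the focal length in pixels is half the picture's height over the tangent of half this angle, whatever the lens; pixels are square), "cx", "cy" (the principal point, pixels), "xyz" and "rotation" of the camera in the world; the wrist camera has in their place "T_tool_cam" (4x4, takes a point from camera to tool coordinates, whose origin is the TCP and whose axes are the flange's). Camera axes: x right, y up, looking along -z (the intrinsics and any distortion apply to the point x, -y, -z); pixel columns grow to the right and rows downward; lengths in m; the calibration is good to about 2 mm. A picture is of the moment at which its call begins: read the wrist's pose just before it. camera_params takes no time and is no camera call.
- bot.finish_job(): hands the job in, once; it reports no verdict.
The state is a dict: "time": time; "q": joint angles; "joint_vel": joint speeds; "joint_torque": joint torques, N m; "tool_pos": TCP position; "tcp_rot": TCP orientation; "wrist_force": force on the tool from outside, world axes, zero at the start; "torque": the same for the moment, N m; "width": opening from 0.0 (shut) to 1.0 (fully open).
Only numpy, scipy, OpenCV 4.12 (cv2) and the standard library are available. Lean on these libraries where they do the work, as an engineer would, in place of code of your own. Each camera call takes 0.05 s, during which the arm holds its last target.

### The job

The blue-handled sampling scoop lies loose at the tasting bench, where tools must always be tethered: take it and press the sprung gate of its snap hook against the upright steel bar of the yellow bracket until the bar passes the gate and the gate springs shut behind it. Then prove the catch with a gentle, steady pull straight back of about 10 newtons for a second, lay the scoop flat on the bench still clipped on, and let go. Keep the force on the bracket under 30 newtons throughout, and neither knock nor shift the other things on the bench.

Things in the scene. Friction and masses are not known exactly. Their poses are not given: they have to be found in the camera images.
- scoop_grip (a point): centre of the scoop's blue plastic handle (90 long x 26 wide x 34 mm high), 17 mm above the bench when the scoop lies flat. Axes of the scoop: x along the handle towards the snap hook, z up, y to the left of x
- scoop: the whole scoop, about 0.2 kg (0.14 to 0.28); origin on its underside, 17 mm below scoop_grip, same axes. Behind the handle is an open steel bowl, 54 mm wide, 32 mm high, reaching to x = -126 mm; the snap hook ahead of it reaches to x = +111 mm
- hook_seat (a point): where the bar's axis lies when the bar touches the bottom of the hook's bay: 70 mm ahead (x) of scoop_grip and 1.5 mm to its right, same height and axes. The steel hook is a fork, 16 mm thick (z), open to +x; bay 20 mm wide (y +-10 mm); flared lips at 39 mm ahead of this point, 30 mm apart. The shut gate spans the mouth, outer face 27 mm, inner face 21 mm ahead of this point
- gate (a joint): orange sprung gate across the hook's mouth, 17 mm long, hinged at the tip of the right-hand (-y) prong. 0 = shut; grows as it is pushed inwards, to 1.5 rad; a spring shuts it; it cannot open outwards. Pushing the bar in takes roughly 5 to 10 N, at moments up to 18 N; the gate springs shut once the bar's axis is within about 3 mm of hook_seat; the bar then has about 16 mm of play along x
- yellow_eye (a point): middle of the 26 mm slot of the YELLOW bracket, the one to use, 45 mm above the bench. Its upright steel bar, 10 mm thick, free from 6 to 86 mm above the bench, is clamped fast in the slot with its axis up to 7 mm nearer or farther along x than this point (varies, not measured: feel for it). Axes: x horizontal, from the bar to the bracket's upright rear frame (press the hook on along +x), z up
- yellow_bracket: the yellow bracket, fixed; origin on the bench, 45 mm below yellow_eye, same axes. Base plate 6 mm high, 70 mm wide, from x = -20 to +90 mm; a top arm at 86 to 94 mm height runs from x = -18 mm to an open upright frame, 60 mm wide, 102 mm high, near face at x = +73 mm
- grey_eye (a point): the same point of the GREY bracket, same shape and axes; not to be used
- grey_bracket: the grey bracket, fixed; origin on the bench, 45 mm below grey_eye, same axes
- sweets_tub: clear open tub of wrapped sweets, 130 x 100 x 65 mm high; bystander, origin at the centre of its underside
- nib_tub: clear open tub full of dark cocoa nibs, 110 x 110 x 70 mm high; bystander, origin at the centre of its underside
- nut_jar: light brown round jar with white lid, 70 mm across, 110 mm high; bystander, origin at the centre of its underside
- chocolate_bar: dark chocolate bar lying flat, 50 x 100 x 11 mm, beyond and between the brackets; bystander, origin at the centre of its underside
- spatula: spatula with white handle, 260 mm long, lying flat across, beyond the brackets; bystander, origin at the centre of its underside
- steel_cup: open steel cup, 72 mm across, 80 mm high; bystander, origin at the centre of its underside
Mind the look-alikes: they are no part of the job. Several things look just like the yellow_bracket: the one meant starts farthest to the robot's left.

How it is judged:
On the way, in this order (a step that is already met when the one before it is completed fails the run):
1. the bar of the yellow bracket pushes the gate open (value of joint gate above 0.5 rad and contact force between scoop and yellow_bracket above 0.5 N).
2. the bar is inside the hook and the gate has sprung shut (x of yellow_eye in the frame of hook_seat between -0.01 and 0.024 m and y of yellow_eye in the frame of hook_seat between -0.01 and 0.01 m and z of yellow_eye in the frame of hook_seat between -0.04 and 0.04 m and value of joint gate below 0.15 rad), for 0.1 s.
3. the shut gate is pulled back against the bar with 6 to 15 N (all of step 2 and x of yellow_eye in the frame of hook_seat above 0.008 m and contact force between scoop and yellow_bracket between 6 and 15 N), for 0.5 s.
At the end, for the whole second after the job is handed in: The bar of the yellow bracket is inside the bay of the hook (yellow_eye 10 mm behind to 24 mm ahead of hook_seat, within 10 mm sideways) with the gate shut (under 0.15 rad), and the scoop lies flat on the bench (tilt under 0.12 rad, handle centre under 24 mm high), at rest and released (all of step 2 and height (world z) of scoop_grip below 0.024 m and angle between scoop_grip's own z axis and vertical below 0.12 rad and linear speed of scoop below 0.02 m/s); the robot touches nothing.
It fails at once if the scoop and the yellow bracket press on each other with more than 30 N (contact force between scoop and yellow_bracket above 30 N).
It fails at once if the scoop or the robot knocks the grey bracket (contact force between grey_bracket and anything else above 8 N).
It fails at once if a bystander is moved by more than 20 mm (distance of any of sweets_tub, nib_tub, nut_jar, chocolate_bar, spatula, steel_cup from where it was at the start of the episode above 0.02 m).
It also fails if it takes over 48 s, if anything falls off the work surface, if the arm or the gripper's body presses on something with over 40 N, if the wrist force passes 120 N, or if a joint passes its speed limit or range.

## Working session

There is one attempt and no reset: what is moved stays moved. The work goes in short steps, Python scripts to look and compute and a tool call to move; the robot and the scene stay as the last step left them, time stands still between calls to the robot, and variables do not carry over. Pictures are saved under pics/ and viewed, and the job is handed in when it is done.

Besides the shell and the picture viewer there is one more tool, called after "Call:" as name(argument=value, ...) on one line, values as JSON. arm_command: Moves the arm, as the interface text tells. Its arguments: {"type":"object","properties":{"targets":{"type":"string"},"newtons":{"type":"number"}},"required":["targets"]}

```bash
mkdir -p pics; ls; python3 - <<'E'
from workcell import bot
import cv2,numpy as np
print(bot.read_state())
for n in ["scene","side","wrist"]:
    p,d=bot.read_camera(n)
    cv2.imwrite(f"pics/{n}0.png",p); np.save(f"pics/{n}0.npy",d)
    print(n,bot.camera_params(n))
E
```

```text
pics
{'time': 0.0, 'q': array([ 1.11209212e+00,  2.64784272e-01,  1.60540001e+00, -5.69296841e-07,
        1.27371235e+00, -3.69003122e-02]), 'joint_vel': array([ 0.00081316, -0.00155334, -0.00177324, -0.00097465, -0.00126423,
        0.00114376]), 'joint_torque': array([-1.10851848e-03, -5.15111840e+01, -3.67316866e+01, -2.56556223e-04,
        1.30944457e-02, -3.98142106e-05]), 'tool_pos': array([0.2760197 , 0.6151643 , 0.22992703]), 'tcp_rot': array([-0.65754827, -3.07142887,  0.00350812]), 'wrist_force': array([ 0.23610657,  0.50192476, -0.29166914]), 'torque': array([-0.00975863,  0.03284124,  0.00540387]), 'width': 1.0012965289586118}
scene {'fov_y': 44.09556387868526, 'cx': 277.76702017299397, 'cy': 213.41293791797173, 'xyz': array([ 1.16108454, -0.61702199,  1.01029194]), 'rotation': array([0.69801575, 0.29325799, 0.78519996])}
side {'fov_y': 54.68129591949466, 'cx': 281.6043110775374, 'cy': 208.7170371086682, 'xyz': array([ 0.26219562, -0.57038896,  0.78760522]), 'rotation': array([ 0.66690623, -0.1614677 , -0.41762084])}
wrist {'fov_y': 61.88180733137365, 'cx': 274.35215824569286, 'cy': 210.33920865433439, 'T_tool_cam': array([[ 3.16176987e-04,  9.59574644e-01,  2.81454085e-01,
         7.05085147e-02],
       [ 9.99999706e-01, -5.00121825e-04,  5.81719495e-04,
        -1.02367990e-03],
       [ 6.98964608e-04,  2.81453818e-01, -9.59574520e-01,
        -1.42068318e-01],
       [ 0.00000000e+00,  0.00000000e+00,  0.00000000e+00,
         1.00000000e+00]])}
```

View pics/scene0.png

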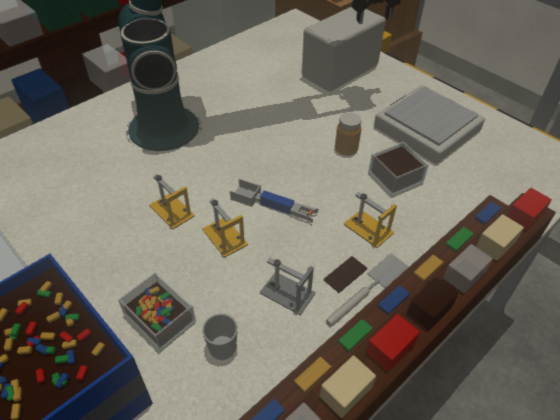

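View pics/side0.png

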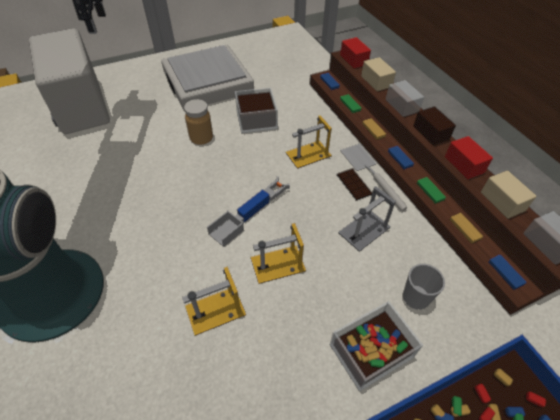

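View pics/wrist0.png

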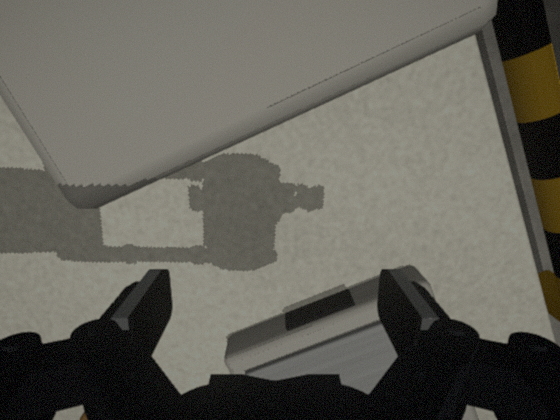

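Yellow look-alikes (scene / side pixels): A (370,222)/(310,145), B (225,232)/(278,262), C (172,208)/(213,305); the grey bracket is at (290,285)/(370,225). The scoop's blue handle is at (277,201)/(253,205). +y runs up-right in scene, so A should be the leftmost. I'll check that by measuring.

```bash
cat > h.py <<'E'
import numpy as np,cv2
from scipy.spatial.transform import Rotation as R
from workcell import bot
def cam(name,state=None):
    c=bot.camera_params(name); f=210/np.tan(np.radians(c['fov_y']/2))
    if name=='wrist':
        T=np.eye(4);T[:3,:3]=R.from_rotvec(state['tcp_rot']).as_matrix();T[:3,3]=state['tool_pos'];T=T@c['T_tool_cam']
        return f,c['cx'],c['cy'],T[:3,:3],T[:3,3]
    return f,c['cx'],c['cy'],R.from_rotvec(c['rotation']).as_matrix(),np.array(c['xyz'])
def cloud(C,d):
    f,cx,cy,M,t=C; v,u=np.mgrid[0:420,0:560]
    P=np.stack([(u-cx)/f*d,-(v-cy)/f*d,-d],-1)@M.T+t
    return P
def ray(C,px,z):
    f,cx,cy,M,t=C; px=np.atleast_2d(px).astype(float)
    r=np.stack([(px[:,0]-cx)/f,-(px[:,1]-cy)/f,-np.ones(len(px))],-1)@M.T
    return t+r*((z-t[2])/r[:,2])[:,None]
def proj(C,P):
    f,cx,cy,M,t=C; q=(np.atleast_2d(P)-t)@M; return np.stack([cx-f*q[:,0]/q[:,2],cy+f*q[:,1]/q[:,2]],-1)
E
python3 - <<'E'
from h import *
for n in ["scene","side"]:
    C=cam(n);p=cv2.imread(f"pics/{n}0.png");d=np.load(f"pics/{n}0.npy");P=cloud(C,d)
    hsv=cv2.cvtColor(p,cv2.COLOR_BGR2HSV)
    ok=(P[...,2]>-.02)&(P[...,2]<.13)&(d>0)&(abs(P[...,0]-.6)<.3)&(abs(P[...,1])<.6)
    print(n,'table z',np.median(P[...,2][ok&(P[...,2]<.01)]))
    for nm,lo,hi in [("blue",(105,120,50),(125,255,255)),("yel",(17,130,80),(30,255,255)),("orange",(3,120,120),(16,255,255))]:
        m=cv2.inRange(hsv,lo,hi)*ok.astype(np.uint8)
        k,l,s,c=cv2.connectedComponentsWithStats(m)
        for i in range(1,k):
            if s[i,4]<(8 if nm=="orange" else 60): continue
            Q=P[l==i]; print(nm,s[i],c[i].round(),'med',np.median(Q,0).round(3),'min',np.percentile(Q,2,axis=0).round(3),'max',np.percentile(Q,98,axis=0).round(3))
for n in ["scene","side"]:
    p=cv2.imread(f"pics/{n}0.png")
    a=p[150:260,220:440] if n=="scene" else p[80:260,180:400]
    cv2.imwrite(f"pics/{n}crop.png",cv2.resize(a,None,fx=3.3,fy=3.3,interpolation=cv2.INTER_CUBIC))
E
```

```text
scene table z 0.0002092040789551941
blue [262 192  31  14 165] [277. 198.] med [0.48  0.029 0.034] min [0.443 0.01  0.03 ] max [0.517 0.048 0.037]
blue [478 206  21  15 110] [488. 213.] med [0.889 0.372 0.052] min [0.876 0.346 0.048] max [0.897 0.405 0.055]
blue [379 286  30  26 345] [394. 299.] med [ 0.885 -0.003  0.052] min [ 0.872 -0.036  0.048] max [0.898 0.033 0.055]
blue [252 400  32  20 329] [270. 412.] med [ 0.884 -0.366  0.052] min [ 0.872 -0.394  0.048] max [ 0.898 -0.346  0.055]
blue [109 403  25  17 191] [123. 414.] med [ 0.699 -0.567  0.048] min [ 0.698 -0.588  0.014] max [ 0.701 -0.55   0.064]
yel [165 187  21  18  96] [175. 194.] med [ 0.346 -0.192  0.101] min [ 0.34  -0.214  0.084] max [ 0.35  -0.159  0.105]
yel [160 203  34  25 400] [177. 215.] med [ 0.337 -0.186  0.007] min [ 0.301 -0.219  0.002] max [ 0.357 -0.154  0.066]
yel [345 205  51  42 888] [371. 227.] med [0.705 0.142 0.007] min [0.642 0.116 0.002] max [0.746 0.181 0.103]
yel [203 215  44  41 822] [225. 236.] med [ 0.485 -0.147  0.007] min [ 0.414 -0.176  0.002] max [ 0.519 -0.109  0.103]
yel [414 255  29  
[... 2750 characters left out ...]
70. 330.] med [ 0.552 -0.368  0.048] min [ 0.549 -0.376  0.045] max [ 0.556 -0.362  0.051]
orange [373 326   3   6  11] [374. 328.] med [ 0.561 -0.369  0.049] min [ 0.558 -0.374  0.046] max [ 0.564 -0.365  0.051]
orange [369 340   6   6  14] [372. 342.] med [ 0.542 -0.39   0.05 ] min [ 0.538 -0.396  0.048] max [ 0.545 -0.387  0.052]
orange [387 341   9   7  33] [391. 344.] med [ 0.574 -0.409  0.049] min [ 0.565 -0.413  0.046] max [ 0.579 -0.404  0.052]
orange [358 344  11  13  42] [363. 352.] med [ 0.52  -0.399  0.049] min [ 0.511 -0.407  0.046] max [ 0.524 -0.386  0.052]
orange [376 351  11   9  36] [381. 354.] med [ 0.545 -0.416  0.048] min [ 0.539 -0.426  0.047] max [ 0.55  -0.408  0.051]
```

View pics/scenecrop.png

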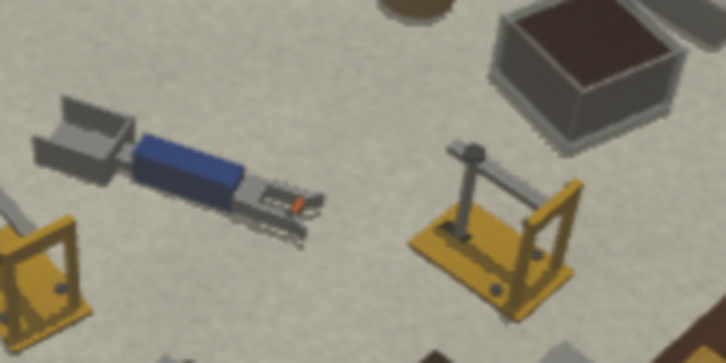

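View pics/sidecrop.png

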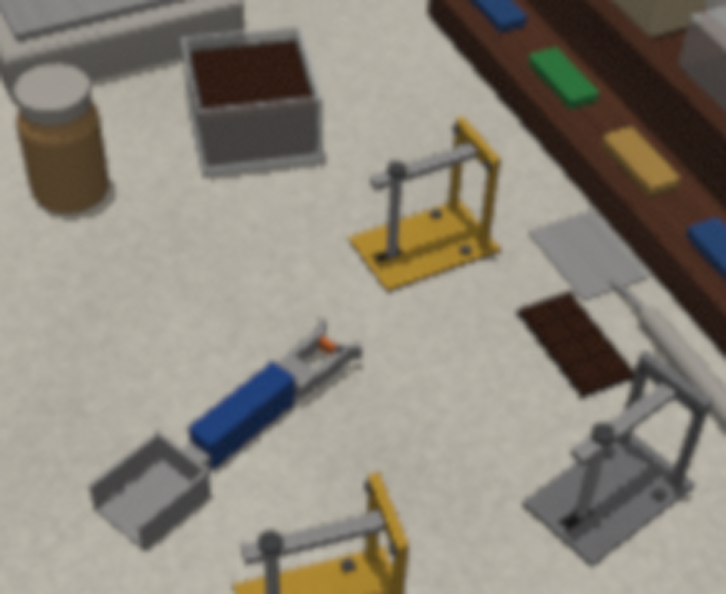

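The close crops confirm it: A has a yellow base and frame, and at y≈+0.145 it is the leftmost (B and C are at y≈-0.15 and -0.19). The scoop's hook points toward A. Next, precise poses.

```bash
python3 - <<'E'
from h import *
for n in ["scene","side"]:
    C=cam(n);p=cv2.imread(f"pics/{n}0.png");d=np.load(f"pics/{n}0.npy");P=cloud(C,d)
    hsv=cv2.cvtColor(p,cv2.COLOR_BGR2HSV)
    # bracket base by color, z-plane 6mm, ray cast contour
    m=cv2.inRange(hsv,(17,110,60),(30,255,255)).astype(bool)
    def rect(mask,zp):
        v,u=np.nonzero(mask); X=ray(C,np.stack([u,v],-1),zp)[:,:2].astype(np.float32)
        return cv2.minAreaRect(X*1000)
    reg=(abs(P[...,0]-.7)<.09)&(abs(P[...,1]-.145)<.06)
    print(n,'A base',rect(m&reg&(abs(P[...,2]-.006)<.004),.006))
    fr=m&reg&(P[...,2]>.095); Q=P[fr]; 
    if len(Q): 
        v,u=np.nonzero(fr); X=ray(C,np.stack([u,v],-1),.102)
        print(' frame top',X.mean(0).round(4), rect(fr,.102), Q.mean(0).round(4))
    b=cv2.inRange(hsv,(103,100,40),(127,255,255)).astype(bool)
    regS=(abs(P[...,0]-.48)<.07)&(abs(P[...,1]-.028)<.06)&(P[...,2]>.025)
    print(' handle',rect(b&regS&(abs(P[...,2]-.034)<.004),.034))
    g=reg&~m&(P[...,2]>.012)&(P[...,0]<.72)
    # bar region: points of non-yellow between 10 and 80 mm
    for z0,z1 in [(.012,.03),(.03,.05),(.05,.08),(.084,.12)]:
        q=g&(P[...,2]>z0)&(P[...,2]<z1); Q=P[q]
        if len(Q): print(' bar',z0,len(Q),np.median(Q,0).round(4),np.percentile(Q,5,axis=0).round(3),np.percentile(Q,95,axis=0).round(3))
    # scoop bits grey, z>.008
    g=(P[...,2]>.01)&(P[...,2]<.045)&(P[...,0]>.33)&(P[...,0]<.6)&(P[...,1]>-.06)&(P[...,1]<.1)&~b
    Q=P[g]; print(' scoop grey',len(Q), np.percentile(Q,[0,100],axis=0).round(3))
E
```

```text
scene A base ((693.7305297851562, 148.46066284179688), (109.37285614013672, 70.59564971923828), 1.6636042594909668)
 frame top [0.7366 0.1472 0.102 ] ((736.800048828125, 148.314208984375), (9.895121574401855, 61.12934494018555), 1.2502976655960083) [0.736  0.1483 0.1006]
 handle ((479.3390808105469, 28.4123592376709), (85.29818725585938, 22.12953758239746), 22.490007400512695)
 bar 0.012 19 [0.6634 0.1453 0.0222] [0.659 0.139 0.012] [0.672 0.15  0.028]
 bar 0.03 18 [0.6632 0.1448 0.0409] [0.66  0.143 0.032] [0.666 0.149 0.049]
 bar 0.05 34 [0.6629 0.145  0.0654] [0.659 0.142 0.052] [0.667 0.15  0.079]
 bar 0.084 176 [0.6776 0.1455 0.0937] [0.645 0.141 0.086] [0.715 0.154 0.099]
 scoop grey 851 [[ 0.35  -0.045  0.01 ]
 [ 0.588  0.088  0.036]]
side A base ((692.0335693359375, 146.77333068847656), (108.73039245605469, 69.4649658203125), 1.2362828254699707)
 frame top [0.7322 0.1453 0.102 ] ((732.381103515625, 145.09230041503906), (10.247800827026367, 60.77069091796875), 2.0556390285491943) [0.7337 0.1476 0.0998]
 handle ((476.90997314453125, 25.553585052490234), (87.35076141357422, 23.927997589111328), 22.200529098510742)
 bar 0.012 13 [0.6594 0.1452 0.0188] [0.657 0.143 0.014] [0.663 0.15  0.028]
 bar 0.03 22 [0.6602 0.1461 0.0414] [0.657 0.144 0.031] [0.664 0.151 0.049]
 bar 0.05 30 [0.6599 0.1461 0.067 ] [0.657 0.144 0.054] [0.666 0.149 0.079]
 bar 0.084 155 [0.6748 0.1464 0.093 ] [0.643 0.142 0.087] [0.716 0.155 0.099]
 scoop grey 711 [[ 0.351 -0.044  0.01 ]
 [ 0.586  0.091  0.036]]
```

```bash
cat >> h.py <<'E'
def down(yaw):  # tool z down, tool x at yaw(deg)
    y=np.radians(yaw); x=np.array([np.cos(y),np.sin(y),0]); z=np.array([0,0,-1.]); return np.stack([x,np.cross(z,x),z],1)
def delta(pos,yaw,s=None):
    s=s or bot.read_state(); M=R.from_rotvec(s['tcp_rot']).as_matrix()
    print('mm',(M.T@(np.array(pos)-s['tool_pos'])*1000).round(1),'deg',np.degrees(R.from_matrix(M.T@down(yaw)).as_rotvec()).round(2))
def st():
    s=bot.read_state(); M=R.from_rotvec(s['tcp_rot']).as_matrix()
    print('t',round(s['time'],2),'pos',s['tool_pos'].round(4),'yaw',np.degrees(np.arctan2(M[1,0],M[0,0])).round(2),'zax',M[:,2].round(3),'F',s['wrist_force'].round(2),'T',s['torque'].round(2),'w',round(s['width'],3),'q',s['q'].round(2)); return s
E
python3 - <<'E'
from h import *
st(); delta((.478,.027,.2),22.3)
E
```

```text
t 0.15 pos [0.2761 0.6153 0.2302] yaw 155.83 zax [-0.001 -0.002 -1.   ] F [ 0.47 -0.36  0.03] T [0.01 0.04 0.04] w 1.005 q [ 1.11  0.26  1.61  0.    1.27 -0.04]
mm [-425.1 -454.    31. ] deg [-6.0000e-02  1.2000e-01  1.3353e+02]
```

Call:
arm_command(targets="-425 -454 31 0 0 133.5 1;-425 -454 31 0 0 133.5 1;-425 -454 31 0 0 133.5 1;-425 -454 31 0 0 133.5 1;-425 -454 31 0 0 133.5 1;-425 -454 31 0 0 133.5 1;-425 -454 31 0 0 133.5 1;-425 -454 31 0 0 133.5 1;-425 -454 31 0 0 133.5 1;-425 -454 31 0 0 133.5 1", newtons=80)

```text
time: 0.98
tool_pos: [0.4114, 0.2203, 0.2104]
tcp_rot: [2.337, 2.1, 0.0]
wrist_force: [0.5, 0.3, 0.3]
width: 0.999
```

```bash
python3 - <<'E'
from h import *
st(); delta((.478,.027,.2),22.3)
E
```

```text
t 0.98 pos [0.4114 0.2203 0.2104] yaw 83.89 zax [ 0.  0. -1.] F [0.54 0.29 0.34] T [-0.01 -0.05 -0.04] w 0.999 q [ 0.44 -0.12  2.06 -0.    1.21  0.54]
mm [-185.1   86.8   10.4] deg [ 1.000e-02 -1.000e-02  6.159e+01]
```

Call:
arm_command(targets="-180 84 10 0 0 60 1;-180 84 10 0 0 60 1;-180 84 10 0 0 60 1;-180 84 10 0 0 60 1;-180 84 10 0 0 60 1;-180 84 10 0 0 60 1;-180 84 10 0 0 60 1;-180 84 10 0 0 60 1;-180 84 10 0 0 60 1;-180 84 10 0 0 60 1")

```text
time: 1.82
tool_pos: [0.4766, 0.0344, 0.2002]
tcp_rot: [-3.072, -0.656, 0.001]
wrist_force: [-1.0, -0.2, 0.0]
width: 0.998
```

```bash
python3 - <<'E'
from h import *
s=st(); p,d=bot.read_camera("wrist"); cv2.imwrite("pics/w1.png",p); np.save("pics/w1.npy",d); np.save("pics/w1s.npy",np.r_[s['tool_pos'],s['tcp_rot']])
E
```

```text
t 1.82 pos [0.4766 0.0344 0.2002] yaw 24.12 zax [-0.001  0.    -1.   ] F [-0.98 -0.23  0.02] T [ 0.03 -0.05 -0.03] w 0.998 q [ 0.02 -0.09  2.05  0.    1.19  1.17]
```

View pics/w1.png

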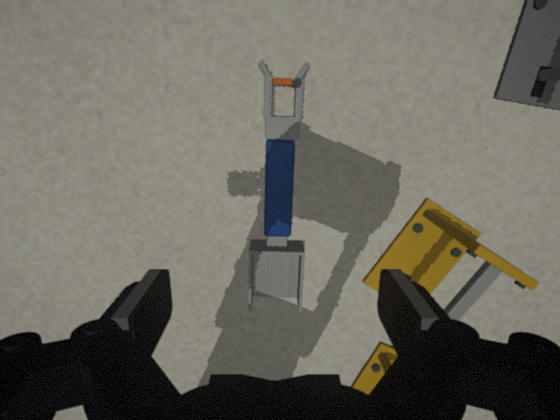

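The wrist view shows the scoop along the image's vertical: blue handle (265–294, 140–236), hook mouth and orange gate at (283,82), bowl at (277,275). I'll refine its pose from this view.

```bash
python3 - <<'E'
from h import *
a=np.load("pics/w1s.npy"); s0=dict(tool_pos=a[:3],tcp_rot=a[3:]); C=cam("wrist",s0)
p=cv2.imread("pics/w1.png"); hsv=cv2.cvtColor(p,cv2.COLOR_BGR2HSV)
m=cv2.inRange(hsv,(100,100,30),(130,255,255)); k,l,s,c=cv2.connectedComponentsWithStats(m); i=1+s[1:,4].argmax()
d=np.load("pics/w1.npy"); P=cloud(C,d); print(np.percentile(P[l==i],[2,50,98],axis=0).round(4))
v,u=np.nonzero((l==i)&(P[...,2]>.028)); X=ray(C,np.stack([u,v],-1),.034)[:,:2].astype(np.float32)*1000
r=cv2.minAreaRect(X); print(r)
o=cv2.inRange(hsv,(3,120,80),(16,255,255)); v,u=np.nonzero(o[:150]); print('gate',ray(C,[[u.mean(),v.mean()]],.02))
st()
E
```

```text
[[0.4393 0.0076 0.0318]
 [0.4814 0.0305 0.0335]
 [0.5192 0.0527 0.035 ]]
((479.05426025390625, 29.712921142578125), (87.95292663574219, 24.245315551757812), 22.514076232910156)
gate [[0.56502954 0.06452596 0.02      ]]
t 1.87 pos [0.4766 0.0345 0.2003] yaw 24.27 zax [-0. -0. -1.] F [-0.07 -0.19  0.03] T [-0.02 -0.01  0.01] w 1.0 q [ 0.02 -0.09  2.05 -0.    1.19  1.17]
```

```bash
python3 - <<'E'
from h import *
delta((.4788,.0285,.004),22.4)
E
```

```text
mm [ -0.4   6.4 196.3] deg [-0.01  0.03  1.87]
```

Call:
arm_command(targets="0 6.4 40 0 0 1.9 1;0 6.4 80 0 0 1.9 1;0 6.4 115 0 0 1.9 1;0 6.4 140 0 0 1.9 1;0 6.4 160 0 0 1.9 1;0 6.4 175 0 0 1.9 1;0 6.4 186 0 0 1.9 1;0 6.4 193 0 0 1.9 1;0 6.4 196 0 0 1.9 1;0 6.4 196 0 0 1.9 1")

```text
time: 2.7
tool_pos: [0.4795, 0.0289, 0.0044]
tcp_rot: [-3.082, -0.609, 0.001]
wrist_force: [-0.9, 0.1, -0.8]
width: 1.0
```

```bash
python3 - <<'E'
from h import *
st(); delta((.4788,.0285,.004),22.4)
p,d=bot.read_camera("wrist"); cv2.imwrite("pics/w2.png",p)
E
```

```text
t 2.7 pos [0.4795 0.0289 0.0044] yaw 22.35 zax [-0.  0. -1.] F [-0.87  0.15 -0.76] T [0.05 0.02 0.01] w 1.0 q [0.01 0.16 2.2  0.   0.78 1.19]
mm [-0.8  0.1  0.4] deg [-0.01  0.02 -0.05]
```

View pics/w2.png

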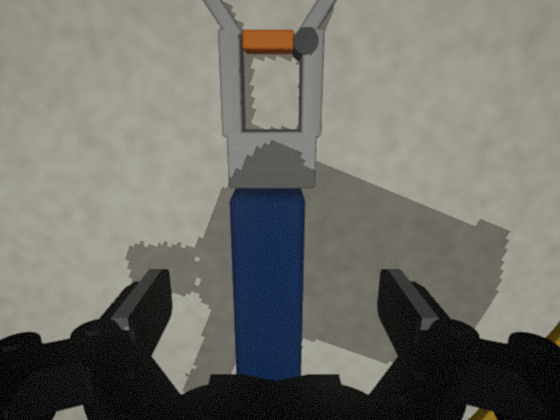

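The fingers straddle the handle, which runs at columns 233–304 between pads at 168 and 380. Closing now.

Call:
arm_command(targets="-0.5 0 0 0 0 0 0;-0.5 0 0 0 0 0 0;-0.5 0 0 0 0 0 0;-0.5 0 0 0 0 0 0;-0.5 0 0 0 0 0 0;-0.5 0 0 0 0 0 0;-0.5 0 0 0 0 0 0;-0.5 0 0 0 0 0 0", newtons=80)

```text
time: 3.42
tool_pos: [0.4798, 0.0287, 0.0053]
tcp_rot: [3.082, 0.608, 0.002]
wrist_force: [0.5, -0.1, 6.2]
width: 0.292
```

```bash
python3 - <<'E'
from h import *
s=st(); p,d=bot.read_camera("wrist"); cv2.imwrite("pics/w3.png",p);np.save("pics/w3.npy",d); np.save("pics/w3s.npy",np.r_[s['tool_pos'],s['tcp_rot']])
C=cam("wrist",s); hsv=cv2.cvtColor(p,cv2.COLOR_BGR2HSV)
m=cv2.inRange(hsv,(100,100,30),(130,255,255)); m[320:]=0
v,u=np.nonzero(m); X=ray(C,np.stack([u,v],-1),.034)[:,:2].astype(np.float32)*1000; print(cv2.minAreaRect(X), len(u))
o=cv2.inRange(hsv,(3,120,80),(16,255,255)); v,u=np.nonzero(o[:150]); print('gate px',u.mean(),v.mean(),'w',ray(C,[[u.mean(),v.mean()]],.025))
E
```

```text
t 3.42 pos [0.4798 0.0287 0.0053] yaw 22.31 zax [ 0.001  0.    -1.   ] F [ 0.51 -0.06  6.16] T [ 0.05  0.12 -0.  ] w 0.292 q [0.01 0.16 2.2  0.   0.78 1.19]
((500.9722900390625, 32.658294677734375), (49.73655319213867, 30.83787727355957), 22.320093154907227) 9251
gate px 277.0128424657534 41.22260273972603 w [[0.56568351 0.06131556 0.025     ]]
```

View pics/w3.png

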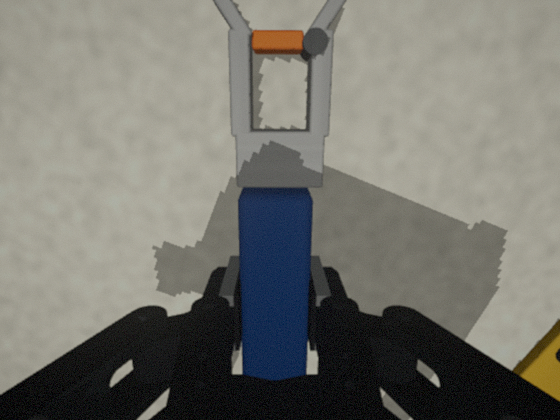

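```bash
python3 - <<'E'
from h import *
delta((.517,.1462,.035),1.5)
E
```

```text
mm [ 79.  -94.6 -29.7] deg [ 1.000e-02 -8.000e-02  2.081e+01]
```

Call:
arm_command(targets="0 0 -8 0 0 0 0;0 0 -20 0 0 0 0;4 -5 -29 0 0 1 0;15 -18 -29 0 0 4 0;32 -38 -29 0 0 8 0;49 -58 -29 0 0 13 0;64 -76 -29 0 0 17 0;75 -90 -29 0 0 20 0;79 -95 -29 0 0 21 0;79 -95 -29 0 0 21 0")

```text
time: 4.3
tool_pos: [0.516, 0.1479, 0.0334]
tcp_rot: [-3.141, -0.039, 0.001]
wrist_force: [0.5, 0.4, -1.1]
width: 0.288
```

```bash
python3 - <<'E'
from h import *
s=st(); p,d=bot.read_camera("wrist"); cv2.imwrite("pics/w4.png",p);np.save("pics/w4.npy",d); np.save("pics/w4s.npy",np.r_[s['tool_pos'],s['tcp_rot']])
p,d=bot.read_camera("side"); cv2.imwrite("pics/s4.png",p[60:270,150:430]);
E
```

```text
t 4.3 pos [0.516  0.1479 0.0334] yaw 1.41 zax [-0.  0. -1.] F [ 0.49  0.44 -1.12] T [ 0.02  0.03 -0.03] w 0.288 q [0.23 0.21 2.07 0.   0.86 1.78]
```

View pics/w4.png

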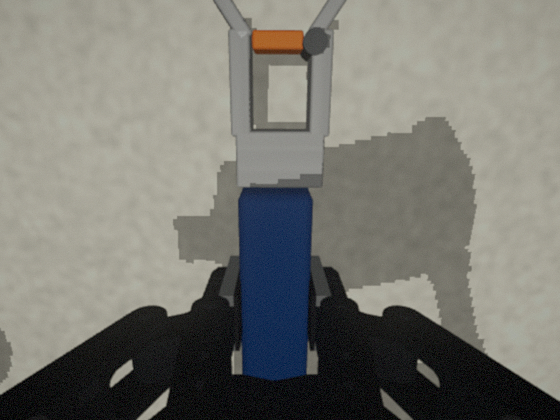

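View pics/s4.png

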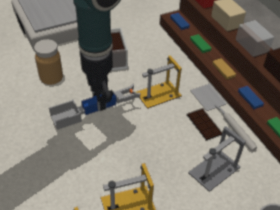

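Call:
arm_command(targets="2 1.4 0 0 0 0 0;6 1.4 0 0 0 0 0;12 1.4 0 0 0 0 0;18 1.4 0 0 0 0 0;24 1.4 0 0 0 0 0;29 1.4 0 0 0 0 0;32 1.4 0 0 0 0 0;34 1.4 0 0 0 0 0;34 1.4 0 0 0 0 0")

```text
time: 5.15
tool_pos: [0.5506, 0.1459, 0.0335]
tcp_rot: [-3.141, -0.036, -0.0]
wrist_force: [-0.8, 0.3, -1.4]
width: 0.292
```

```bash
python3 - <<'E'
from h import *
s=st(); p,d=bot.read_camera("wrist"); cv2.imwrite("pics/w5.png",p);np.save("pics/w5.npy",d); np.save("pics/w5s.npy",np.r_[s['tool_pos'],s['tcp_rot']])
p,d=bot.read_camera("scene"); cv2.imwrite("pics/c5.png",cv2.resize(p[150:280,270:450],None,fx=4,fy=4,interpolation=cv2.INTER_CUBIC));
E
```

```text
t 5.15 pos [0.5506 0.1459 0.0335] yaw 1.31 zax [ 0.  0. -1.] F [-0.79  0.35 -1.35] T [ 0.02  0.   -0.02] w 0.292 q [ 0.22  0.27  2.   -0.    0.87  1.76]
```

View pics/w5.png

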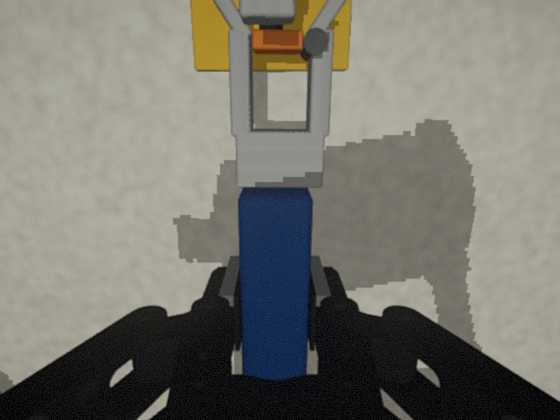

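View pics/c5.png

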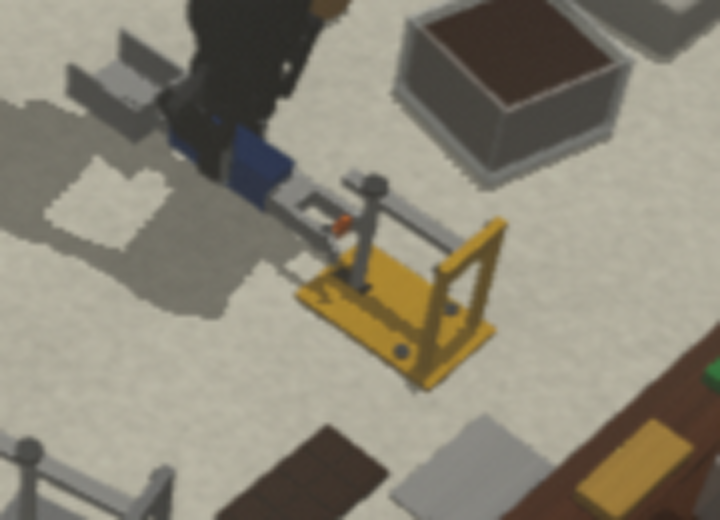

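In the wrist view the bracket's base plate spans columns 192–350 (near edge at row 70) and its top arm spans 241–294. The bay's middle is at about column 280, so the hook sits about 3.5 mm too far right. I'll correct that and creep forward.

Call:
arm_command(targets="0 -2 0 0 0 0 0;0 -3.5 0 0 0 0 0;1 -3.5 0 0 0 0 0;2 -3.5 0 0 0 0 0;3 -3.5 0 0 0 0 0;4 -3.5 0 0 0 0 0;5 -3.5 0 0 0 0 0;5 -3.5 0 0 0 0 0")

```text
time: 5.92
tool_pos: [0.5553, 0.1495, 0.0336]
tcp_rot: [-3.141, -0.036, -0.001]
wrist_force: [0.4, -0.4, -1.9]
width: 0.29
```

```bash
python3 - <<'E'
from h import *
s=st(); p,d=bot.read_camera("wrist"); cv2.imwrite("pics/w6.png",p[:200]);
E
```

```text
t 5.92 pos [0.5553 0.1495 0.0336] yaw 1.31 zax [ 0.  0. -1.] F [ 0.39 -0.42 -1.86] T [-0.04  0.05  0.01] w 0.29 q [ 0.22  0.28  1.99 -0.    0.88  1.77]
```

View pics/w6.png

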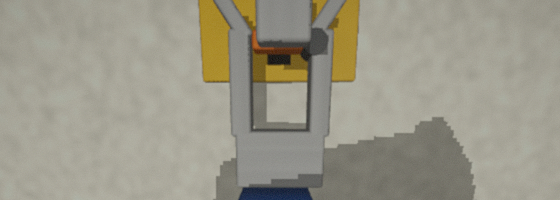

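Now the base's middle is at column 280, the arm's at 284 and the bay's at 280. Pressing forward slowly.

Call:
arm_command(targets="1 0 0 0 0 0 0;2 0 0 0 0 0 0;3 0 0 0 0 0 0;4 0 0 0 0 0 0;4 0 0 0 0 0 0")

```text
time: 6.38
tool_pos: [0.5593, 0.1496, 0.0336]
tcp_rot: [-3.141, -0.036, -0.001]
wrist_force: [-0.8, 0.3, -1.1]
width: 0.291
```

Call:
arm_command(targets="0.7 0 0 0 0 0 0;1.4 0 0 0 0 0 0;2 0 0 0 0 0 0;2 0 0 0 0 0 0")

```text
time: 6.72
tool_pos: [0.5608, 0.1496, 0.0335]
tcp_rot: [3.141, 0.036, -0.001]
wrist_force: [0.4, -0.4, -1.3]
width: 0.289
```

Call:
arm_command(targets="0.7 0 0 0 0 0 0;1.4 0 0 0 0 0 0;2 0 0 0 0 0 0;2 0 0 0 0 0 0")

```text
time: 7.05
tool_pos: [0.5617, 0.1494, 0.0332]
tcp_rot: [3.141, 0.036, -0.004]
wrist_force: [-4.0, -0.7, 1.1]
width: 0.294
```

Call:
arm_command(targets="1 0 0 0 0 0 0;2 0 0 0 0 0 0;3 0 0 0 0 0 0;3 0 0 0 0 0 0")

```text
time: 7.38
tool_pos: [0.564, 0.1492, 0.0332]
tcp_rot: [3.14, 0.035, -0.006]
wrist_force: [-7.4, -1.8, 3.3]
width: 0.29
```

Call:
arm_command(targets="1 0 0 0 0 0 0;2 0 0 0 0 0 0;3 0 0 0 0 0 0;3 0 0 0 0 0 0")

```text
time: 7.72
tool_pos: [0.5659, 0.1488, 0.0325]
tcp_rot: [3.14, 0.035, -0.01]
wrist_force: [-8.4, -2.3, 1.4]
width: 0.293
```

```bash
python3 - <<'E'
from h import *
s=st(); p,d=bot.read_camera("wrist"); cv2.imwrite("pics/w7.png",p[:300]);
E
```

```text
t 7.72 pos [0.5659 0.1488 0.0325] yaw 1.28 zax [-0.006 -0.002 -1.   ] F [-8.44 -2.29  1.39] T [-0.45  0.92 -0.26] w 0.293 q [ 0.21  0.3   1.96 -0.    0.89  1.76]
```

View pics/w7.png

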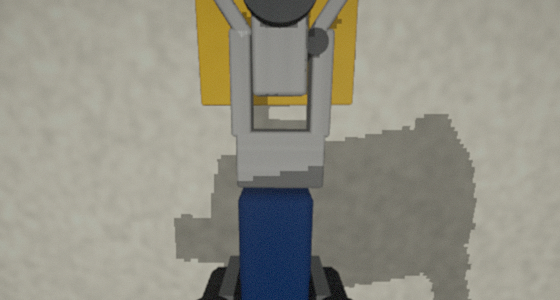

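The bar's knob is now in view at (280,5). The handle edge is still at row 188, so the scoop hasn't slipped in the grip. Pressing on.

Call:
arm_command(targets="1 0 0 0 0 0 0;2 0 0 0 0 0 0;3 0 0 0 0 0 0;3 0 0 0 0 0 0")

```text
time: 8.1
tool_pos: [0.568, 0.1485, 0.0319]
tcp_rot: [3.139, 0.035, -0.013]
wrist_force: [-7.4, -4.0, 1.1]
width: 0.292
```

Call:
arm_command(targets="1 0 0 0 0 0 0;2 0 0 0 0 0 0;3 0 0 0 0 0 0;3 0 0 0 0 0 0")

```text
time: 8.43
tool_pos: [0.5708, 0.1482, 0.0315]
tcp_rot: [3.139, 0.034, -0.014]
wrist_force: [-7.1, -4.8, -1.4]
width: 0.292
```

Call:
arm_command(targets="1 0 0 0 0 0 0;2 0 0 0 0 0 0;3 0 0 0 0 0 0;3 0 0 0 0 0 0")

```text
time: 8.77
tool_pos: [0.5743, 0.1481, 0.0314]
tcp_rot: [3.138, 0.034, -0.012]
wrist_force: [-5.4, -5.2, -2.9]
width: 0.289
```

Call:
arm_command(targets="1 0 0 0 0 0 0;2 0 0 0 0 0 0;3 0 0 0 0 0 0;3 0 0 0 0 0 0")

```text
time: 9.1
tool_pos: [0.5784, 0.1484, 0.0318]
tcp_rot: [3.139, 0.035, -0.009]
wrist_force: [-3.6, -3.8, -3.1]
width: 0.293
```

Call:
arm_command(targets="1 0 0 0 0 0 0;2 0 0 0 0 0 0;3 0 0 0 0 0 0;3 0 0 0 0 0 0")

```text
time: 9.43
tool_pos: [0.5824, 0.1488, 0.0323]
tcp_rot: [3.139, 0.035, -0.006]
wrist_force: [-2.4, -3.7, -3.0]
width: 0.287
```

Call:
arm_command(targets="1 0 0 0 0 0 0;2 0 0 0 0 0 0;3 0 0 0 0 0 0;3 0 0 0 0 0 0")

```text
time: 9.77
tool_pos: [0.5869, 0.1495, 0.0331]
tcp_rot: [3.14, 0.035, -0.001]
wrist_force: [-0.7, -3.8, -2.3]
width: 0.293
```

```bash
python3 - <<'E'
from h import *
s=st(); p,d=bot.read_camera("wrist"); cv2.imwrite("pics/w8.png",p[:300]);
p,d=bot.read_camera("side"); cv2.imwrite("pics/s8.png",cv2.resize(p[90:230,200:380],None,fx=4,fy=4,interpolation=cv2.INTER_CUBIC));
E
```

```text
t 9.77 pos [0.5869 0.1495 0.0331] yaw 1.29 zax [-0.    -0.001 -1.   ] F [-0.72 -3.8  -2.28] T [-0.7   0.24 -0.31] w 0.293 q [ 0.21  0.33  1.92 -0.    0.89  1.76]
```

View pics/w8.png

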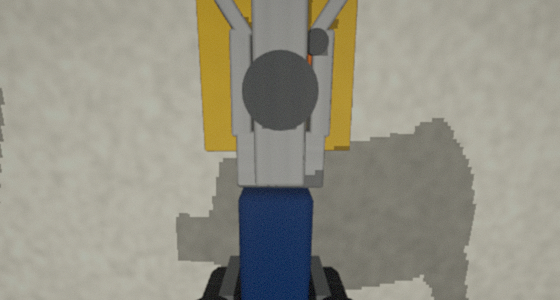

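View pics/s8.png

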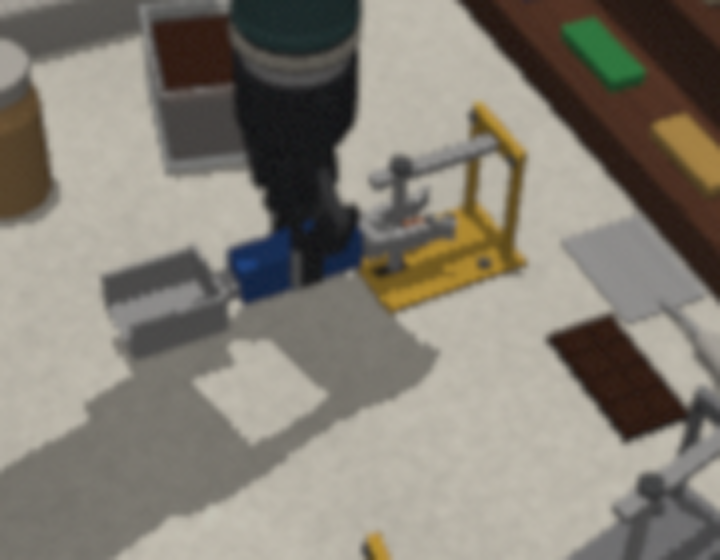

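The gate is folded along the right prong (orange at (309,60)) and the bar, under its knob at (280,90), is in the bay. It has about 6 mm left to the seat.

Call:
arm_command(targets="0.7 0 0 0 0 0 0;1.5 0 0 0 0 0 0;2.2 0 0 0 0 0 0;3 0 0 0 0 0 0;3 0 0 0 0 0 0")

```text
time: 10.28
tool_pos: [0.5907, 0.1511, 0.034]
tcp_rot: [-3.14, -0.037, -0.002]
wrist_force: [-0.5, -0.0, -1.4]
width: 0.291
```

Call:
arm_command(targets="0.5 0 0 0 0 0 0;1 0 0 0 0 0 0;1.5 0 0 0 0 0 0;2 0 0 0 0 0 0;2 0 0 0 0 0 0")

```text
time: 10.7
tool_pos: [0.5921, 0.1504, 0.0336]
tcp_rot: [-3.141, -0.036, -0.0]
wrist_force: [0.1, -0.3, -1.6]
width: 0.29
```

```bash
python3 - <<'E'
from h import *
s=st(); p,d=bot.read_camera("wrist"); cv2.imwrite("pics/w9.png",p[:300]);
E
```

```text
t 10.7 pos [0.5921 0.1504 0.0336] yaw 1.31 zax [ 0.  0. -1.] F [ 0.12 -0.32 -1.63] T [-0.03  0.04 -0.  ] w 0.29 q [0.21 0.34 1.91 0.   0.9  1.76]
```

View pics/w9.png

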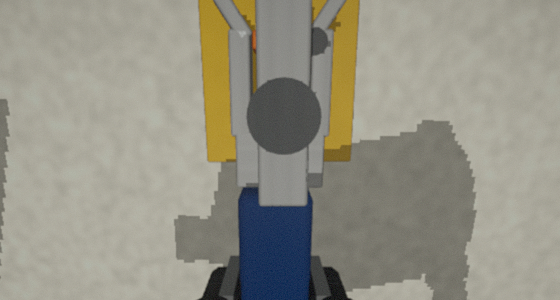

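The gate has sprung shut: its orange tip is back at (254,40), and the force in y dropped from -3.8 to about -0.3 N. Now pulling back through the play.

Call:
arm_command(targets="-1 0 0 0 0 0 0;-3 0 0 0 0 0 0;-6 0 0 0 0 0 0;-9 0 0 0 0 0 0;-11 0 0 0 0 0 0;-12 0 0 0 0 0 0;-12.5 0 0 0 0 0 0;-12.5 0 0 0 0 0 0")

```text
time: 11.42
tool_pos: [0.5794, 0.1501, 0.0336]
tcp_rot: [-3.141, -0.036, -0.0]
wrist_force: [-0.2, -0.3, -1.8]
width: 0.289
```

Call:
arm_command(targets="-0.7 0 0 0 0 0 0;-1.4 0 0 0 0 0 0;-2 0 0 0 0 0 0;-2.5 0 0 0 0 0 0;-2.5 0 0 0 0 0 0")

```text
time: 11.83
tool_pos: [0.5769, 0.15, 0.0335]
tcp_rot: [3.141, 0.036, -0.0]
wrist_force: [-0.6, -0.0, -1.4]
width: 0.29
```

Call:
arm_command(targets="-0.5 0 0 0 0 0 0;-1 0 0 0 0 0 0;-1.5 0 0 0 0 0 0;-2 0 0 0 0 0 0;-2 0 0 0 0 0 0")

```text
time: 12.25
tool_pos: [0.5766, 0.15, 0.0338]
tcp_rot: [-3.141, -0.036, -0.005]
wrist_force: [6.6, 0.5, -4.6]
width: 0.288
```

The catch holds at 6.6 N. One more millimetre should give about 10 N, then hold.

Call:
arm_command(targets="-0.4 0 0 0 0 0 0;-0.8 0 0 0 0 0 0;-1 0 0 0 0 0 0;-1 0 0 0 0 0 0")

```text
time: 12.58
tool_pos: [0.5766, 0.1501, 0.034]
tcp_rot: [-3.141, -0.036, -0.008]
wrist_force: [9.3, -0.7, -6.7]
width: 0.293
```

Call:
arm_command(targets="0 0 0 0 0 0 0;0 0 0 0 0 0 0;0 0 0 0 0 0 0;0 0 0 0 0 0 0;0 0 0 0 0 0 0;0 0 0 0 0 0 0;0 0 0 0 0 0 0;0 0 0 0 0 0 0;0 0 0 0 0 0 0;0 0 0 0 0 0 0")

```text
time: 13.42
tool_pos: [0.5766, 0.1501, 0.034]
tcp_rot: [-3.141, -0.036, -0.008]
wrist_force: [8.4, -0.5, -7.1]
width: 0.291
```

Call:
arm_command(targets="0 0 0 0 0 0 0;0 0 0 0 0 0 0;0 0 0 0 0 0 0;0 0 0 0 0 0 0")

```text
time: 13.75
tool_pos: [0.5766, 0.1501, 0.0339]
tcp_rot: [-3.141, -0.036, -0.008]
wrist_force: [8.7, -0.2, -6.9]
width: 0.288
```

The pull held at about 9 N for over a second. Relaxing to mid-play, then lowering.

Call:
arm_command(targets="2 0 0 0 0 0 0;4 0 0 0 0 0 0;6 0 0 0 0 0 0;8 0 0 0 0 0 0;9 0 0 0 0 0 0;9 0 0 0 0 0 0")

```text
time: 14.25
tool_pos: [0.583, 0.1502, 0.0335]
tcp_rot: [3.141, 0.036, -0.0]
wrist_force: [-0.5, 0.5, -1.5]
width: 0.291
```

```bash
python3 - <<'E'
from h import *
s=st(); p,d=bot.read_camera("wrist"); cv2.imwrite("pics/w10.png",p[:300]);
E
```

```text
t 14.25 pos [0.583  0.1502 0.0335] yaw 1.31 zax [-0. -0. -1.] F [-0.49  0.54 -1.48] T [-0.01  0.05 -0.01] w 0.291 q [ 0.21  0.32  1.93 -0.    0.89  1.76]
```

View pics/w10.png

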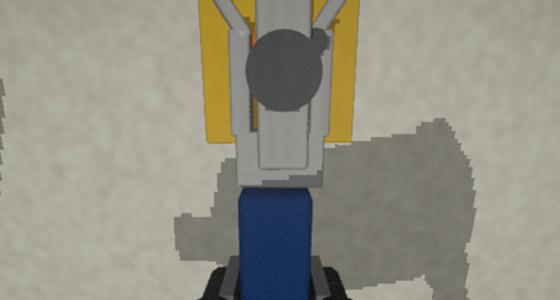

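The gate is still shut (orange at (254,45)), and the knob at (284,70) puts the bar mid-bay. Lowering about 28 mm.

Call:
arm_command(targets="0 0 3 0 0 0 0;0 0 7 0 0 0 0;0 0 11 0 0 0 0;0 0 15 0 0 0 0;0 0 18 0 0 0 0;0 0 21 0 0 0 0;0 0 23 0 0 0 0;0 0 25 0 0 0 0;0 0 26 0 0 0 0;0 0 26 0 0 0 0")

```text
time: 15.13
tool_pos: [0.5828, 0.1501, 0.0073]
tcp_rot: [3.141, 0.036, -0.001]
wrist_force: [0.1, 0.5, -1.1]
width: 0.294
```

Call:
arm_command(targets="0 0 0.7 0 0 0 0;0 0 1.4 0 0 0 0;0 0 2 0 0 0 0;0 0 2 0 0 0 0")

```text
time: 15.47
tool_pos: [0.583, 0.1502, 0.0055]
tcp_rot: [3.141, 0.036, 0.0]
wrist_force: [0.1, -0.1, -2.1]
width: 0.291
```

Call:
arm_command(targets="0 0 0.4 0 0 0 0;0 0 0.8 0 0 0 0;0 0 1.2 0 0 0 0;0 0 1.2 0 0 0 0")

```text
time: 15.8
tool_pos: [0.583, 0.1502, 0.0053]
tcp_rot: [3.141, 0.036, -0.0]
wrist_force: [-2.4, -0.0, 5.9]
width: 0.295
```

```bash
python3 - <<'E'
from h import *
s=st(); p,d=bot.read_camera("wrist"); cv2.imwrite("pics/w11.png",p[:300]);
E
```

```text
t 15.8 pos [0.583  0.1502 0.0053] yaw 1.31 zax [-0. -0. -1.] F [-2.41 -0.03  5.94] T [-0.15  0.47 -0.  ] w 0.295 q [ 0.21  0.36  1.94 -0.    0.84  1.76]
```

View pics/w11.png

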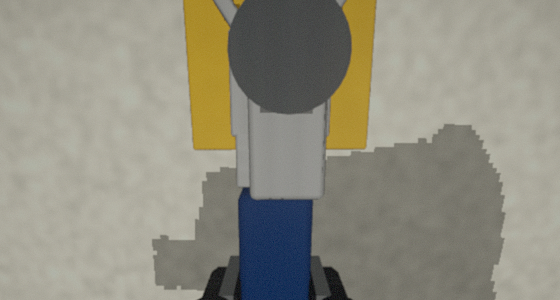

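It's on the bench (about 6 N upward reaction at the same height as the original grasp). Releasing, then lifting straight up.

Call:
arm_command(targets="0 0 -0.8 0 0 0 0.5;0 0 -0.8 0 0 0 0.7;0 0 -0.8 0 0 0 1;0 0 -0.8 0 0 0 1;0 0 -0.8 0 0 0 1;0 0 -0.8 0 0 0 1;0 0 -0.8 0 0 0 1;0 0 -0.8 0 0 0 1")

```text
time: 16.52
tool_pos: [0.5829, 0.1502, 0.005]
tcp_rot: [3.141, 0.036, -0.0]
wrist_force: [-0.2, 0.8, -0.3]
width: 0.999
```

```bash
python3 - <<'E'
from h import *
s=st(); p,d=bot.read_camera("wrist"); cv2.imwrite("pics/w12.png",p);
E
```

```text
t 16.52 pos [0.5829 0.1502 0.005 ] yaw 1.31 zax [-0. -0. -1.] F [-0.17  0.78 -0.27] T [ 0.05 -0.05 -0.01] w 0.999 q [ 0.21  0.36  1.94 -0.    0.84  1.76]
```

View pics/w12.png

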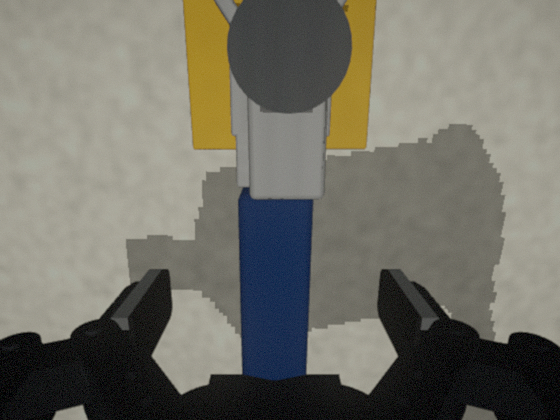

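The jaws are clear of the handle (columns 240–312, pads at 168 and 380). Lifting.

Call:
arm_command(targets="0 0 -8 0 0 0 1;0 0 -25 0 0 0 1;0 0 -50 0 0 0 1;-10 0 -80 0 0 0 1;-20 0 -115 0 0 0 1;-35 0 -145 0 0 0 1;-45 0 -165 0 0 0 1;-50 0 -175 0 0 0 1;-50 0 -175 0 0 0 1")

```text
time: 17.32
tool_pos: [0.5342, 0.1495, 0.1838]
tcp_rot: [-3.14, -0.036, -0.009]
wrist_force: [-0.0, 0.3, 0.1]
width: 1.0
```

```bash
python3 - <<'E'
from h import *
s=st()
for n in ["wrist","side","scene"]:
    p,d=bot.read_camera(n); C=cam(n,s); P=cloud(C,d); hsv=cv2.cvtColor(p,cv2.COLOR_BGR2HSV)
    if n=="wrist": cv2.imwrite("pics/w13.png",p)
    else:
        cv2.imwrite(f"pics/{n}13.png",p); x0,y0=(200,90) if n=="side" else (270,150)
        cv2.imwrite(f"pics/{n}13c.png",cv2.resize(p[y0:y0+140,x0:x0+180],None,fx=4,fy=4,interpolation=cv2.INTER_CUBIC))
    m=cv2.inRange(hsv,(100,100,30),(130,255,255)).astype(bool)&(abs(P[...,0]-.58)<.08)&(abs(P[...,1]-.15)<.06)&(P[...,2]>.026)
    v,u=np.nonzero(m)
    if len(u): X=ray(C,np.stack([u,v],-1),.034)[:,:2].astype(np.float32)*1000; print(n,cv2.minAreaRect(X),np.percentile(P[m][:,2],[5,50,95]).round(4))
E
```

```text
t 17.32 pos [0.5342 0.1495 0.1838] yaw 1.33 zax [ 0.006  0.001 -1.   ] F [-0.02  0.26  0.08] T [ 0.02 -0.01 -0.02] w 1.0 q [ 0.23  0.07  1.92 -0.    1.15  1.78]
wrist ((466.85687255859375, 130.39007568359375), (323.7533264160156, 35.067684173583984), 8.828217506408691) [0.0322 0.0335 0.0347]
side ((579.50390625, 142.41510009765625), (88.76590728759766, 26.579269409179688), 2.166351079940796) [0.0279 0.0327 0.0355]
scene ((603.2771606445312, 146.85760498046875), (23.712862014770508, 46.570125579833984), 89.98709869384766) [0.0305 0.0339 0.0374]
```

View pics/w13.png

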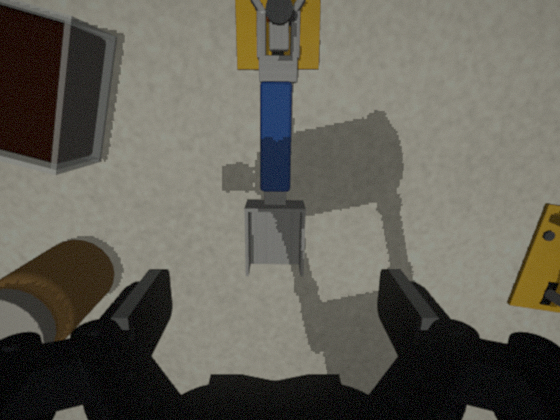

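View pics/side13c.png

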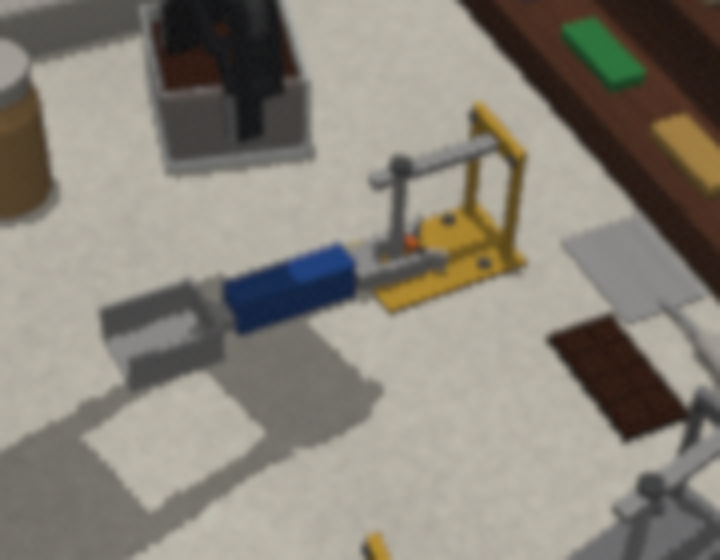

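View pics/scene13c.png

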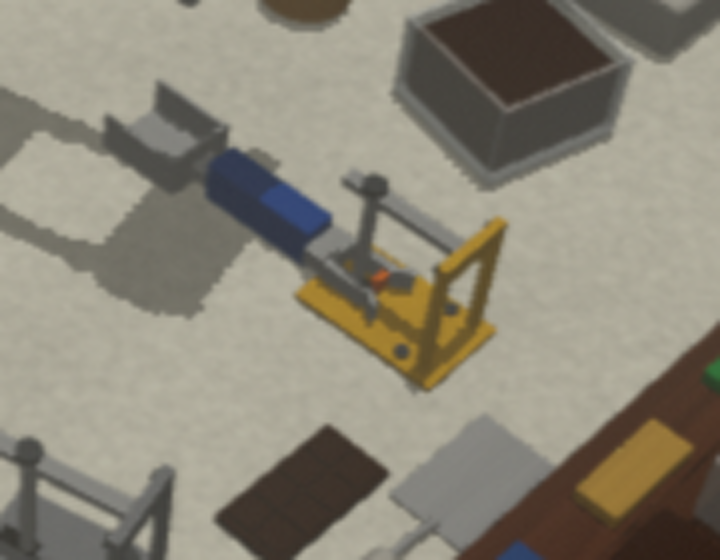

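View pics/scene13.png

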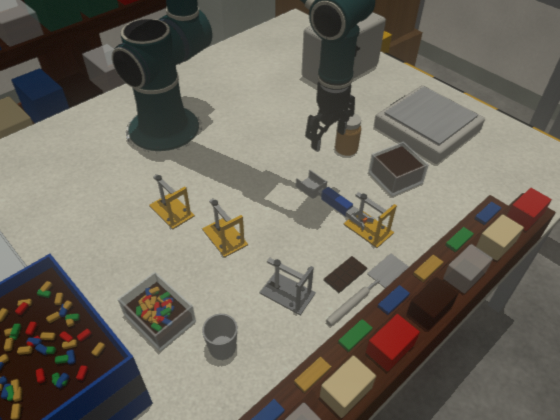

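All three views show the bar inside the bay with the orange gate ahead of it (wrist (278,10), side crop (410,243), scene crop (380,279)). The handle's top is about 34 mm high, the gripper is clear, and the bystanders are where they were. I'll let the arm settle, then hand in.

Call:
arm_command(targets="0 0 0 0 0 0 1;0 0 0 0 0 0 1;0 0 0 0 0 0 1;0 0 0 0 0 0 1")

```text
time: 17.8
tool_pos: [0.5327, 0.1489, 0.1789]
tcp_rot: [3.141, 0.036, -0.003]
wrist_force: [0.2, 0.3, -0.2]
width: 1.0
```

```bash
python3 - <<'E'
from h import *
st(); print(bot.finish_job())
E
```

```text
t 17.8 pos [0.5327 0.1489 0.1789] yaw 1.31 zax [-0.002 -0.    -1.   ] F [ 0.18  0.27 -0.21] T [ 0.01 -0.    0.01] w 1.0 q [ 0.23  0.08  1.92 -0.    1.15  1.78]
the job is handed in; nothing more can be done
None
```

The scoop is clipped to the upright bar of the leftmost yellow bracket, lying flat and released, and I handed the job in at 17.8 s. The hand-in gave no verdict.

- **Clipping on:** I gripped the scoop by its handle and pressed the gate slowly onto the bar. The wrist force readings stayed under about 10 N, though I only read them at the end of each move. The gate swung open and sprang shut behind the bar.
- **Pull test:** I pulled straight back for a little over a second. The wrist read 8.4–9.3 N along the pull, slightly under the 10 N aimed for, plus about 5 N vertical beyond the scoop's weight. That makes roughly 10 N in all, and the gate held.
- **Last checks:** The final views from all three cameras show the bar inside the bay and the gate shut. The handle's top is about 34 mm high, as when lying flat. The gripper is clear, and the other things on the bench look unmoved.
- **Disagreements:** The side camera placed things 2–3 mm off from the scene and wrist cameras. The wrist view also showed the hook 3.5 mm off the bar, which I corrected before pressing. In the last check, only the side view gave a usable outline of the handle: arm links spoiled the wrist outline, and the scene view caught only part of the handle.

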